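Unpin the filter cover of a gas-flow module

TASK

The filter in this gas-flow module is due for inspection. Pull both plunger rivets of its cover fully up to release them while the cover still sits on the module, then lift the cover off and set it down gently, without dropping it, flat and right way up on the floor of the steel parts tray, with both pins still up. Let go of it and leave everything else on the bench where it is.

Things in the scene. Friction and masses are not known exactly. Their poses are not given: they have to be found in the camera images.
- module: the gas-flow module: white sheet-metal case 180 (x) x 250 (y) x 88 mm high, too heavy to move, keypad and display on its -x face, brass fittings on its +x face. Origin: centre of its underside, z up. Its flat top deck, 88 mm up, has the filter opening, closed at the start by the cover. It stands left or right on the bench with the tray on the other side, each turned up to 0.35 rad.
- cover: loose aluminium cover, 0.3 to 0.5 kg: plate 100 (x) x 190 (y) x 4 mm with vent slots, handle in the middle, a black rivet at each end. Origin: centre of the plate's underside, z up; starts centred on the module's deck, axes along the module's. Lips and rivets reach 14 mm down into the deck with 1 mm play: lift 20 mm straight up first. On a flat floor it stands level on its lips, origin 14 mm up.
- handle (a point): the centre of the handle's black grip bar, fixed to the cover, 31 mm above the cover's origin. The bar is 10 mm wide (cover x), 70 mm long (cover y) and 10 mm high, standing on two 10 mm posts 30 mm either side of the middle, with 22 mm of free height between plate and bar. Its axes are the cover's.
- pin_l_head (a point): centre of the top face of the left rivet's pin head, at +72 mm in the cover's y: a black round cap, diameter 22 mm, 8 mm thick, on a neck 18 mm across and 6 mm high, above a 28 mm collar that stands 3 mm above the plate's top face. Pinch the cap across its diameter and pull straight up. With the pin down this point is 21 mm above the cover's origin. The handle's nearer end is 26 mm from the cap.
- pin_r_head (a point): the same for the right rivet, at -72 mm in the cover's y.
- pin_l (a joint): how far the left pin is pulled up: 0 = pushed home (cap down near the collar, legs spread 7 mm under the deck, holding that end of the cover down firmly), 0.012 m = its stop. At 0.0095 to 0.010 the legs are drawn in and clear the deck: pulling on may then lift that end of the cover instead of the pin. About 6 N of friction; it stays where it is left. Starts within 1 mm of home.
- pin_r (a joint): the same for the right rivet's pin.
- tray: the steel parts tray, fixed to the bench and empty: 170 (x) x 250 (y) mm outside, walls 4 mm thick and 30 mm high. Its origin is the centre of its underside, z up.
- tray_in (a point): the centre of the tray's inner floor (162 x 242 mm); its axes are the tray's. The cover fits with its long side along the tray's y, either way round.
- screwdriver: bystander: a screwdriver 190 mm long lying between the module and the tray; its origin is the centre of its underside. Leave it where it is.
- vial_rack: bystander: a black vial rack 70 x 240 mm, 64 mm high with its glass vials, at the back of the bench; its origin is the centre of its underside. Leave it where it is.
- amber_bottle: bystander: a capped amber glass bottle, diameter 70 mm, 160 mm high; its origin is the centre of its underside. Leave it where it is.
- beaker: bystander: an open glass beaker, diameter 70 mm, 90 mm high; its origin is the centre of its underside. Leave it where it is.
- vial_carton: bystander: a cardboard vial carton 100 x 160 x 70 mm; its origin is the centre of its underside. Leave it where it is.
- spanner: bystander: a steel spanner 160 mm long lying flat; its origin is the centre of its underside. Leave it where it is.
- mouse: bystander: a black computer mouse 105 x 60 mm, 30 mm high; its origin is the centre of its underside. Leave it where it is.
Mind the look-alikes: they are no part of the job. Of the things like the cover, leave any that is green or turquoise; of the rest the larger one is meant.

How it is judged:
On the way, in this order (a step that is already met when the one before it is completed fails the run):
1. both pins are pulled up more than 8.5 mm while the cover still sits on the module (origin less than 6 mm above its seat) (value of joint each of pin_l, pin_r above 0.0085 m and z of cover in the frame of module between 0.084 and 0.094 m and distance of cover from where it was at the start of the episode below 0.01 m), for 0.1 s.
2. the cover is lifted at least 25 mm clear of the module's deck (z of cover in the frame of module above 0.113 m), for 0.05 s.
3. the cover is lowered onto the tray's floor while still held in the fingers (origin 8 to 20 mm above the floor, moving slower than 0.1 m/s) (z of cover in the frame of tray_in between 0.008 and 0.02 m and horizontal distance between cover and tray_in below 0.06 m and angle between cover's own z axis and vertical below 0.1 rad and contact force between the fingers and cover above 0.5 N and linear speed of cover below 0.1 m/s), for 0.05 s.
At the end, for the whole second after the job is handed in: The cover stands flat (within 0.1 rad) and right way up on the tray's floor, its origin 8 to 20 mm above the floor and within 60 mm of the tray's centre in plan, at rest and released, with both pins still more than 8.5 mm up (z of cover in the frame of tray_in between 0.008 and 0.02 m and horizontal distance between cover and tray_in below 0.06 m and angle between cover's own z axis and vertical below 0.1 rad and value of joint each of pin_l, pin_r above 0.0085 m and linear speed of cover below 0.02 m/s and contact force between the fingers and cover below 0.1 N); the robot touches nothing.
It fails at once if one of the bystanders on the bench is moved more than 30 mm from its place (distance of any of screwdriver, vial_rack, amber_bottle, beaker, vial_carton, spanner, mouse from where it was at the start of the episode above 0.03 m).
It fails at once if the bottle, beaker or vial rack is tipped (angle between any of amber_bottle, beaker, vial_rack's own z axis and vertical above 0.5 rad).
It also fails if it takes over 51 s, if anything falls off the work surface, if the arm or the gripper's body presses on something with over 40 N, if the wrist force passes 120 N, or if a joint passes its speed limit or range.

ROBOT

A 6-joint arm with a two-finger parallel gripper is mounted at the origin on the work surface. World frame = base frame: x ahead of the robot, y to its left, z up, the work surface at z = 0. Lengths are in m, angles in rad, forces in N, time in s.
With the tool pointing down it reaches from about 0.3 to 0.95 m from the base axis. Payload 3.1 kg.
Tool frame: the origin (TCP) lies midway between the tips of the shut fingers; the grasp point (between the pads) lies 19 mm behind it; z points along the fingers, y is the direction in which the jaws open and shut (so a half turn about z gives the same grasp; the last joint's range is limited). The gripper opens to 85 mm and grips with 20 to 120 N. Pads are 22 mm wide; open, the fingers measure 114 mm over their backs; the gripper's body (76 mm by 85 mm) begins 54 mm behind the grasp point. The pads swing forward as they close: fully open they stand 13 mm farther back than shut.
Start: joints at [-1.217, 0.308, 1.634, -0, 1.2, -0.07], TCP at [0.257, -0.57, 0.231] pointing down, gripper open.
Joint ranges: [-3.06, 3.06], [-0.79, 1.96], [0.05, 2.63], [-1.19, 4.34], [0.05, 2.64], [-2.94, 2.94]. Speed limits (rad/s): [2.79, 2.79, 3.14, 3.14, 3.14, 3.14].

INTERFACE

Orientations are given as a unit quaternion [x, y, z, w].
In Python, from cell import robot gives the robot as it stands. The module is installed in compiled form; this text tells all that it offers. Calls block until the motion is done:
- robot.move_ptp(position, orientation): joint-space move of the TCP to a pose.
- robot.servo_line(position, max_speed=0.15, orientation=None, max_force=None): straight line of the TCP; orientation=None keeps the orientation; max_speed is the mean speed in m/s. With max_force (N) it stops when the force on the tool has changed by that much, and returns True; else False.
- robot.movej(angles): joint-space move.
- robot.ungrasp() and robot.close_gripper(effort=None): open the fingers fully, or close them until they stop; effort is the grip in N (None keeps the last).
- robot.dwell(seconds).
- robot.solve_ik(position, orientation): joint angles nearest the present ones, or None.
- robot.capture(name): name is "scene" or "top"; returns (picture, depth): 384x512x3 uint8, red, green, blue; 384x512 float32, m along the optical axis (not along the pixel's ray), 0 where there is no reading.
- robot.camera_info(name): a dict with "camera_matrix" (3x3 intrinsics, pixels), "T" (4x4, takes a point from camera to world coordinates). Camera axes: x right, y up, looking along -z (the intrinsics and any distortion apply to the point x, -y, -z); pixel columns grow to the right and rows downward; lengths in m; the calibration is good to about 2 mm. A picture is of the moment at which its call begins. camera_info takes no time and is no camera call.
A pose or a line that the arm cannot do raises robot.MotionError and nothing moves.
- robot.close_job(): hands the job in, once; it reports no verdict.
Readings, each from a call of its own:
- robot.get_t(): time.
- robot.get_joint_pos(): joint angles.
- robot.get_dq(): joint speeds.
- robot.get_tau(): joint torques, N m.
- robot.get_ee_pos(): TCP position.
- robot.get_tool_rot(): TCP orientation.
- robot.get_contact_force(): force on the tool from outside, world axes, zero at the start.
- robot.get_torque(): the same for the moment, N m.
- robot.get_gripper_width(): finger opening in m.
Only numpy, scipy, OpenCV 4.12 (cv2) and the standard library are available. Lean on these libraries where they do the work, as an engineer would, in place of code of your own. Each camera call takes 0.05 s, during which the arm holds its last target. There are 200 camera calls.

## Working session

There is one attempt and no reset: what is moved stays moved. The work goes in short steps, each a Python script; the robot and the scene stay as the last script left them, time stands still between calls to the robot, and variables do not carry over. Pictures are saved under pics/ and viewed, about 8 in all and at most 12, crops included, and the job is handed in when it is done.

```bash
mkdir -p pics; cat > h.py <<'E'
import numpy as np, cv2
from cell import robot
def cap(n,f=None):
    p,d=robot.capture(n)
    if f: cv2.imwrite('pics/'+f,p[:,:,::-1])
    return p,d
def world(n,uv,z=None,depth=None):
    i=robot.camera_info(n);K=np.array(i['camera_matrix']);T=np.array(i['T'])
    uv=np.atleast_2d(np.array(uv,float))
    r=np.c_[(uv[:,0]-K[0,2])/K[0,0],-(uv[:,1]-K[1,2])/K[1,1],-np.ones(len(uv))]
    if depth is not None: return (T[:3,:3]@(r*np.reshape(depth,(-1,1))).T).T+T[:3,3]
    w=(T[:3,:3]@r.T).T
    return T[:3,3]+w*((z-T[2,3])/w[:,2])[:,None]
def quat(a):  # tool down, jaw (tool y) axis along world angle a
    from scipy.spatial.transform import Rotation as R
    y=np.array([np.cos(a),np.sin(a),0]);z=np.array([0,0,-1.]);x=np.cross(y,z)
    return R.from_matrix(np.c_[x,y,z]).as_quat()
E
python3 - <<'E'
from h import *
for n in('scene','top'):
    p,d=cap(n,n+'0.png'); np.savez(n+'0',p=p,d=d); i=robot.camera_info(n); print(n,i, d.min(),d.max())
print(robot.get_t(),robot.get_tool_rot())
E
```

```text
scene {'camera_matrix': array([[476.56063127,   0.        , 250.90647535],
       [  0.        , 476.56063127, 188.93288477],
       [  0.        ,   0.        ,   1.        ]]), 'T': array([[ 0.86305823, -0.28166171,  0.41928174,  1.40526094],
       [ 0.50457311,  0.51882564, -0.69009125, -1.32593269],
       [-0.02316183,  0.80714722,  0.58989566,  1.302395  ],
       [ 0.        ,  0.        ,  0.        ,  1.        ]])} 0.0 3.9997616
top {'camera_matrix': array([[359.86507348,   0.        , 255.28901859],
       [  0.        , 359.86507348, 195.20171793],
       [  0.        ,   0.        ,   1.        ]]), 'T': array([[-0.00218902,  0.98568986, -0.16855479,  0.33278866],
       [-0.99999494, -0.00254643, -0.00190436,  0.07877831],
       [-0.00230632,  0.16854977,  0.98569045,  1.25910639],
       [ 0.        ,  0.        ,  0.        ,  1.        ]])} 0.0 2.2712433
0.1 [ 9.77637569e-01  2.10294233e-01 -1.39498696e-04 -1.04887134e-03]
```

View pics/top0.png

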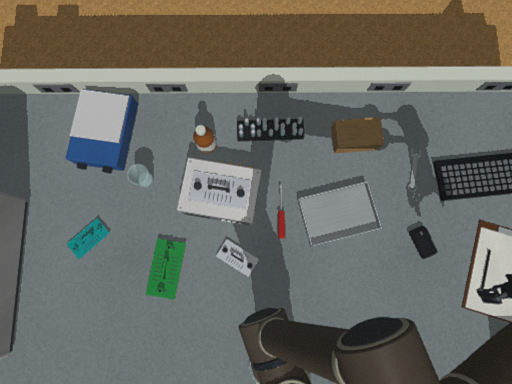

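View pics/scene0.png

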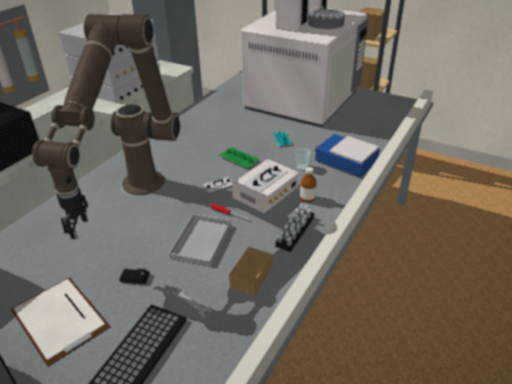

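The top view shows four things like the cover. The first is the silver one on the white module at (218,188). The others are loose: turquoise at (88,237), green at (165,267) and a small silver one at (237,256). The larger silver one, on the module, is the one I want. The tray is at (340,211) and the screwdriver at (281,210). Next I'll take a close crop and measure.

```bash
python3 - <<'E'
from h import *
s=np.load('top0.npz');p,d=s['p'],s['d']
c=cv2.resize(p[145:235,165:275],None,fx=7,fy=6.5,interpolation=cv2.INTER_CUBIC)
c=cv2.resize(p[145:235,170:275],(735,630)[:2],interpolation=cv2.INTER_CUBIC)[:600]
cv2.imwrite('pics/crop1.png',c[:,:,::-1])
g=p.max(2)
m=np.zeros_like(g);m[165:215,185:255]=(g[165:215,185:255]<90)
n,l,st,ce=cv2.connectedComponentsWithStats(m)
for k in range(1,n):
    if st[k,4]>=6:
        w=120-g.astype(float)[l==k]; vv,uu=np.nonzero(l==k)
        u=[(uu*w).sum()/w.sum(),(vv*w).sum()/w.sum()]
        print(st[k],u,world('top',u,.109)[0],world('top',u,.119)[0],'dz',world('top',u,depth=[np.median(d[l==k])])[0])
# tray: depth-based heights
V,U=np.mgrid[:384,:512]; W=world('top',np.c_[U.ravel(),V.ravel()],depth=d.ravel()).reshape(384,512,3)
np.save('W.npy',W)
# module deck
mm=((W[...,2]>.08)&(W[...,2]<.10)&(U>165)&(U<275)&(V>145)&(V<235)).astype(np.uint8)
n,l,st,ce=cv2.connectedComponentsWithStats(mm);k=1+np.argmax(st[1:,4])
r=cv2.minAreaRect(W[l==k][:,:2].astype(np.float32)*1000);print('deck',r,st[k])
tm=((W[...,2]>.018)&(W[...,2]<.045)&(U>290)&(U<390)&(V>170)&(V<250))
r=cv2.minAreaRect(W[tm][:,:2].astype(np.float32)*1000);print('tray',r,tm.sum())
print('floor z',np.median(W[200:222,325:355,2]),'bench',np.median(W[255:270,300:350,2]))
E
```

```text
[241 165  14   4  26] [np.float64(249.0548076923077), np.float64(165.62980769230768)] [0.62817569 0.10128664 0.109     ] [0.62560734 0.10109094 0.119     ] dz [ 6.56304223e-01  1.03430023e-01 -5.20079271e-04]
[194 181   7   9  47] [np.float64(197.13599215429878), np.float64(185.08466819221968)] [0.56340087 0.27046133 0.109     ] [0.56139573 0.26879468 0.119     ] dz [0.56361139 0.27063632 0.10795006]
[208 185  22   7  61] [np.float64(218.1595636732623), np.float64(187.70091324200914)] [0.55453836 0.20179201 0.109     ] [0.55261028 0.20072243 0.119     ] dz [0.55183516 0.20029244 0.12302018]
[237 189   7   8  48] [np.float64(240.08287649145436), np.float64(192.4363108674621)] [0.53869578 0.1303535  0.109     ] [0.53690545 0.12990506 0.119     ] dz [0.53888127 0.13039996 0.10796394]
[185 213   9   2  11] [np.float64(188.67652859960552), np.float64(213.767258382643)] [0.46945096 0.295316   0.109     ] [0.4682627  0.29343324 0.119     ] dz [0.47398177 0.30249495 0.07087013]
deck ((549.930908203125, 200.98556518554688), (250.62863159179688, 184.07525634765625), 80.10588836669922) [ 177  158   84   66 3896]
tray ((480.1667785644531, -208.49559020996094), (170.0125274658203, 251.33114624023438), 13.981025695800781) 383
floor z 0.0038436299382252903 bench 0.00016232829928608528
```

View pics/crop1.png

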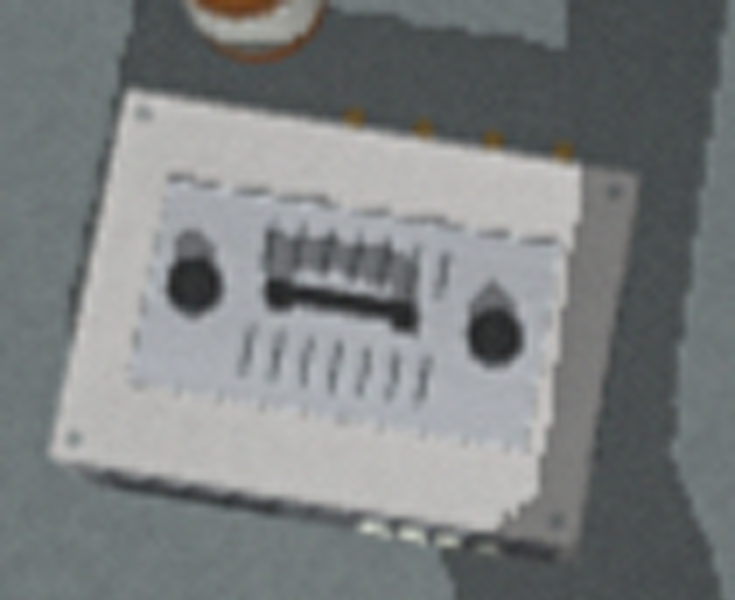

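The crop confirms the silver cover on the module, with its caps at roughly (197,185) and (240,192) in the full image. The caps are 142 mm apart against a nominal 144, and the deck and tray sizes match too. The module's yaw is -10° and the tray's is +14°. I'll start with the left pin, jaws along the cover's x.

```bash
cat >> h.py <<'E'
C=np.array([.5511,.2005]); YA=np.radians(80.0); yv=np.array([np.cos(YA),np.sin(YA)])
QM=quat(YA-np.pi/2)
def st(s): print(s,'t',round(robot.get_t(),2),'p',np.round(robot.get_ee_pos(),4),'F',np.round(robot.get_contact_force(),1),'w',round(robot.get_gripper_width(),4))
def pull(xy,zg=.0965,dz=.0108,effort=80):
    robot.servo_line([*xy,.116],.12); st('above')
    h=robot.servo_line([*xy,zg],.05,max_force=8); st(f'down hit={h}')
    z=robot.get_ee_pos()[2]
    robot.close_gripper(effort); st('closed')
    if not .019<robot.get_gripper_width()<.025: print('bad width');return
    robot.servo_line([*xy,z+dz],.02); st('pulled')
E
python3 - <<'E'
from h import *
xy=C+.072*yv
print(robot.solve_ik([*xy,.2],QM))
robot.move_ptp([*xy,.2],QM); pull(xy)
E
```

```text
[ 3.79188422e-01  3.38747266e-01  1.65961064e+00 -4.44089210e-16
  1.14323474e+00  5.53721347e-01]
above t 4.08 p [0.5643 0.2717 0.1167] F [ 1.  -0.6  0.3] w 0.0854
down hit=False t 4.62 p [0.5633 0.2713 0.096 ] F [-0.7  0.9 -1.1] w 0.0856
closed t 5.28 p [0.5653 0.2715 0.0974] F [ 3.5 -1.4  1.4] w 0.0179
bad width
```

The width reads 18 mm, which is the neck's diameter, so the fingers may have closed under the cap. Either way the pin is held, so I'll pull carefully and watch the force and width.

```bash
python3 - <<'E'
from h import *
x,y,z=robot.get_ee_pos()
for k in (.004,.008,.0105):
    robot.servo_line([x,y,.0965+k],.02); st(k)
E
```

```text
0.004 t 5.64 p [0.5651 0.2713 0.0997] F [ 4.8 -0.  -6.3] w 0.0178
0.008 t 5.99 p [0.565  0.2713 0.104 ] F [ 5.1 -0.7 -6.7] w 0.0178
0.0105 t 6.27 p [0.5651 0.2712 0.1069] F [ 4.4 -1.5 -5.7] w 0.0179
```

The force held steady at about 6 N, so the pin is sliding. I'll pull slightly further, release, and check the height.

```bash
python3 - <<'E'
from h import *
x,y,z=robot.get_ee_pos()
for k in (.0113,.012):
    robot.servo_line([x,y,.0965+k],.02); st(k)
robot.ungrasp(); st('open')
xy=C+.072*yv
robot.servo_line([*xy,.15],.15)
yo=C-.072*yv
robot.servo_line([*yo,.15],.2)
p,d=cap('top','top1.png'); np.savez('top1',p=p,d=d)
p2,_=cap('scene')
cv2.imwrite('pics/s1.png',cv2.resize(p2[140:230,210:330],(800,600),interpolation=cv2.INTER_CUBIC)[:,:,::-1])
c=cv2.resize(p[145:235,170:275],(700,600),interpolation=cv2.INTER_CUBIC);cv2.imwrite('pics/t1.png',c[:,:,::-1])
E
```

```text
0.0113 t 6.52 p [0.5651 0.2712 0.1078] F [ 4.  -0.4 -4.4] w 0.018
0.012 t 6.77 p [0.5651 0.2711 0.1086] F [ 4.4 -1.  -5.8] w 0.0179
open t 7.43 p [0.565  0.2712 0.1085] F [0.7 0.8 0.3] w 0.0855
```

View pics/s1.png

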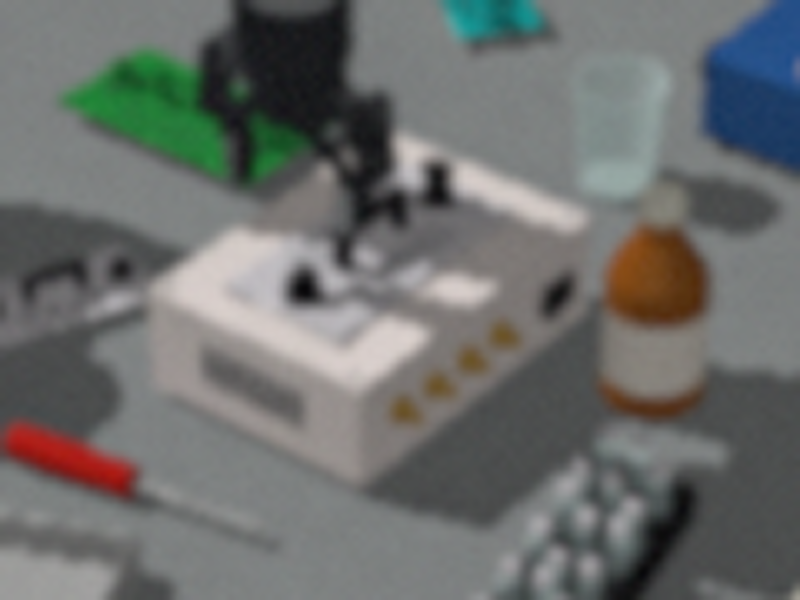

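The crop shows the far (left) cap at (437,180) standing tall on its neck, while the near (right) cap at (305,285) is still down. The fingers centred about 1.5 mm towards +x, so I'll shift by that for the right pin.

```bash
python3 - <<'E'
from h import *
xy=C-.072*yv+np.array([.0012,-.0002])
robot.servo_line([*xy,.116],.12)
h=robot.servo_line([*xy,.0965],.05,max_force=8); st(f'down {h}')
robot.close_gripper(80); st('closed')
if .0165<robot.get_gripper_width()<.025:
    x,y,z=robot.get_ee_pos()
    for k in (.004,.008,.0105,.012):
        robot.servo_line([x,y,.0965+k],.02); st(k)
    robot.ungrasp(); st('open')
    robot.servo_line([*xy,.15],.15)
    robot.servo_line([*(C+np.array([.001,0])-.2*yv),.22],.4)
    p,d=cap('top'); np.savez('top2',p=p,d=d)
    p2,_=cap('scene')
    cv2.imwrite('pics/s2.png',cv2.resize(p2[140:230,210:330],(800,600),interpolation=cv2.INTER_CUBIC)[:,:,::-1])
    g=p.max(2); m=np.zeros_like(g);m[165:210,185:255]=(g[165:210,185:255]<90)
    n,l,s_,ce=cv2.connectedComponentsWithStats(m)
    for k in range(1,n):
        if s_[k,4]>=20: print(s_[k],world('top',ce[k],.12)[0],'dep',world('top',ce[k],depth=[np.median(d[l==k])])[0])
    st('end')
E
```

```text
down False t 9.8 p [0.5395 0.1293 0.0961] F [0.7 0.2 0.3] w 0.0857
closed t 10.45 p [0.5405 0.1294 0.0971] F [ 1.4 -0.7  3.2] w 0.0178
0.004 t 10.8 p [0.5403 0.1294 0.0999] F [ 2.6  0.5 -6.1] w 0.0179
0.008 t 11.15 p [0.5403 0.1294 0.1045] F [ 2.   0.8 -6.7] w 0.0178
0.0105 t 11.43 p [0.5405 0.1294 0.1074] F [ 2.4  0.6 -4.2] w 0.0174
0.012 t 11.68 p [0.5406 0.1294 0.1089] F [ 1.7  0.7 -3.6] w 0.0181
open t 12.34 p [0.5405 0.1294 0.1086] F [ 0.2 -0.  -1.3] w 0.0854
[242 165  13   3  20] [0.62595144 0.10043594 0.12      ] dep [ 0.65711966  0.10273852 -0.00110652]
[194 182   8   8  53] [0.56041645 0.26789012 0.12      ] dep [0.56098918 0.26836594 0.11713388]
[207 185  22   8  84] [0.5509718  0.20233588 0.12      ] dep [0.55060606 0.20212876 0.12190952]
[237 189   7   8  47] [0.53592796 0.12998595 0.12      ] dep [0.53637841 0.1300995  0.11747409]
end t 13.38 p [0.5161 0.0041 0.2183] F [-0.4  0.7 -0.3] w 0.0856
```

View pics/s2.png

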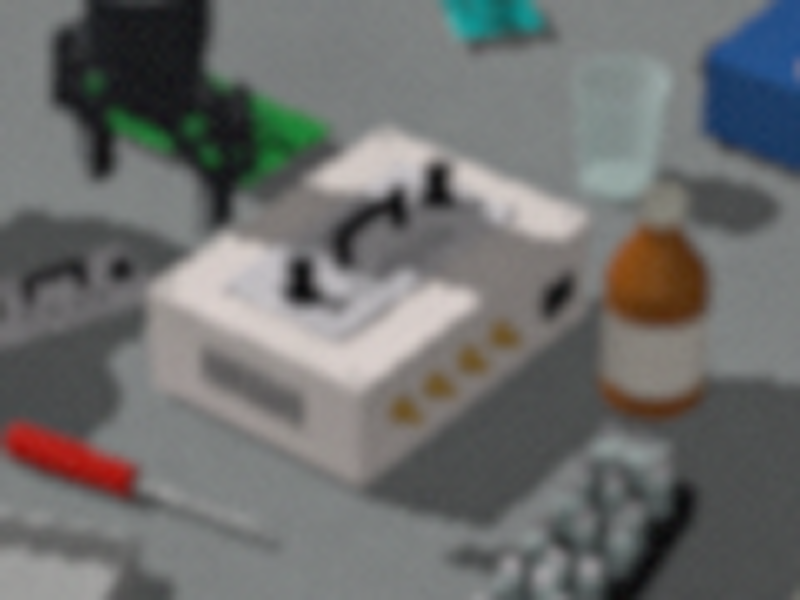

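Both caps now stand tall in the crop at (437,180) and (300,275), and by depth they rose 9.2 and 9.5 mm. The cover still sits on the deck. Next I'll grip the handle and lift 30 mm straight up, with a force guard in case a leg is still holding.

```bash
python3 - <<'E'
from h import *
H=np.array([.5528,.2003])
robot.servo_line([*H,.16],.3)
h=robot.servo_line([*H,.100],.08,max_force=8); st(f'down {h}')
robot.close_gripper(70); st('closed')
if .007<robot.get_gripper_width()<.014:
    x,y,z=robot.get_ee_pos()
    h=robot.servo_line([x,y,z+.003],.02,max_force=15); st(f'l1 {h}')
    if not h:
        h=robot.servo_line([x,y,z+.03],.04,max_force=15); st(f'l2 {h}')
        if not h:
            robot.servo_line([x,y,z+.09],.1); st('l3')
    p,d=cap('top'); np.savez('top3',p=p,d=d)
    p2,_=cap('scene')
    cv2.imwrite('pics/s3.png',cv2.resize(p2[110:230,200:360],(800,600),interpolation=cv2.INTER_CUBIC)[:,:,::-1])
E
```

```text
down False t 15.12 p [0.5532 0.2005 0.1002] F [0.2 0.3 0.2] w 0.0853
closed t 15.81 p [0.5531 0.2003 0.1003] F [-0.7 -0.1  2.2] w 0.0085
l1 False t 16.12 p [0.553  0.2001 0.1027] F [ 1.4 -0.5 -3.3] w 0.0083
l2 False t 16.95 p [0.5527 0.2003 0.1302] F [ 1.   0.2 -4.2] w 0.0086
l3 t 17.7 p [0.5526 0.2002 0.1899] F [-0.3 -0.  -4.2] w 0.0083
```

View pics/s3.png

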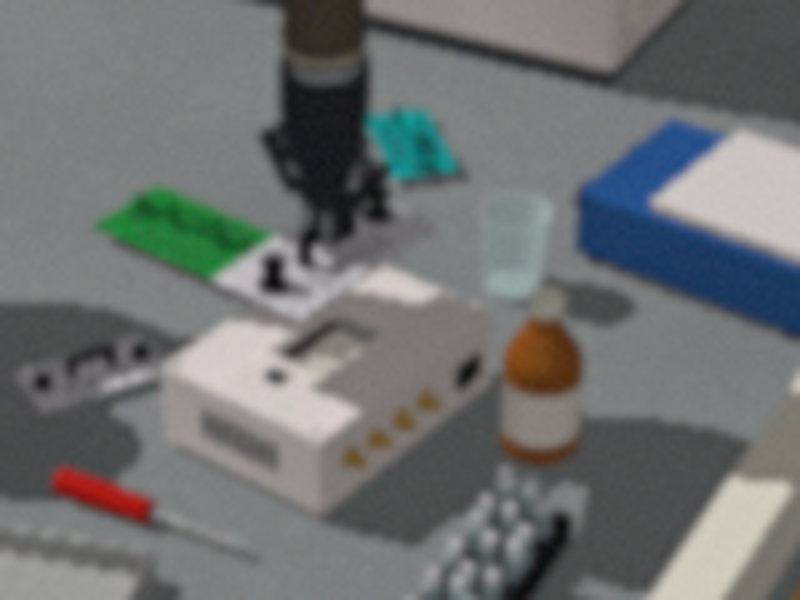

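The cover is clear of the deck and level, with the opening visible at (330,340); the load is 4.2 N. Now I'll carry it to the tray.

```bash
python3 - <<'E'
from h import *
T=[.481,-.2085]; QT=quat(np.radians(14))
robot.servo_line([*T,.19],.15,orientation=QT); st('over')
robot.servo_line([*T,.075],.1); st('low')
robot.servo_line([*T,.040],.05); st('lower')
p2,_=cap('scene')
h=robot.servo_line([*T,.0275],.02,max_force=3.5); st(f'touch {h}')
robot.dwell(.3); st('held')
p2,_=cap('scene')
cv2.imwrite('pics/s4.png',cv2.resize(p2[180:300,130:290],(800,600),interpolation=cv2.INTER_CUBIC)[:,:,::-1])
E
```

```text
over t 20.72 p [ 0.4811 -0.2081  0.19  ] F [-0.1  0.5 -3.1] w 0.0086
low t 22.02 p [ 0.4818 -0.2089  0.0758] F [-0.3 -0.8 -2.6] w 0.0085
lower t 22.87 p [ 0.4812 -0.2086  0.04  ] F [ 0.   0.5 -3.5] w 0.0082
touch True t 23.43 p [ 0.481  -0.2085  0.0303] F [-0.  -0.1  4.6] w 0.0083
held t 23.73 p [ 0.4811 -0.2085  0.0303] F [0.2 0.1 4.9] w 0.0088
```

View pics/s4.png

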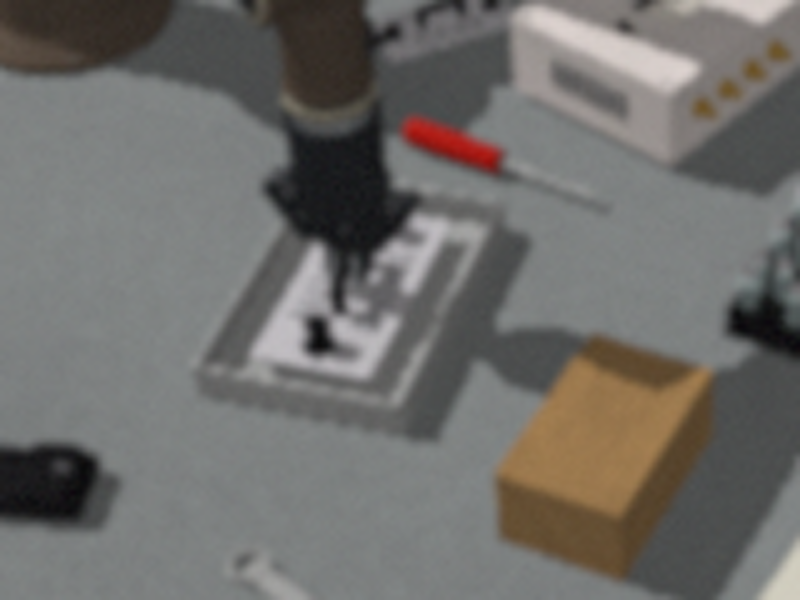

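The cover stands in the tray and is still held, with TCP z at 0.0303 against 0.030 expected. I'll release, retreat and check before handing in.

```bash
python3 - <<'E'
from h import *
robot.ungrasp(); st('open')
x,y,z=robot.get_ee_pos()
robot.servo_line([x,y,.12],.08)
robot.servo_line([.33,-.35,.25],.3); st('away')
p,d=cap('top')
c=cv2.resize(p[165:255,285:405],(800,600),interpolation=cv2.INTER_CUBIC);cv2.imwrite('pics/t5.png',c[:,:,::-1])
g=p.max(2); m=np.zeros_like(g);m[185:240,305:375]=(g[185:240,305:375]<80)
n,l,s_,ce=cv2.connectedComponentsWithStats(m)
for k in range(1,n):
    if s_[k,4]>=15: print(s_[k],'dep',world('top',ce[k],depth=[np.median(d[l==k])])[0])
V,U=np.mgrid[:384,:512]; W=world('top',np.c_[U.ravel(),V.ravel()],depth=d.ravel()).reshape(384,512,3)
pm=(W[...,2]>.017)&(W[...,2]<.028)&(U>300)&(U<380)&(V>185)&(V<240)&(p.min(2)>120)
P=W[pm]; A=np.c_[P[:,:2]-P[:,:2].mean(0),np.ones(len(P))]
print('plate plane',np.linalg.lstsq(A,P[:,2],rcond=None)[0],len(P),P.mean(0))
E
```

```text
open t 24.5 p [ 0.4794 -0.2076  0.0289] F [ 0.2 -0.4  0.5] w 0.0858
away t 26.76 p [ 0.3298 -0.3489  0.2489] F [ 0.9 -0.2  0. ] w 0.0854
[330 185  17   5  31] dep [ 5.79473740e-01 -2.09900974e-01 -1.74206475e-04]
[366 185   8  24  43] dep [ 0.54422881 -0.31700292  0.01790145]
[314 186  15   6  27] dep [ 5.72484914e-01 -1.50961096e-01 -2.51030212e-04]
[305 189   9   7  29] dep [ 5.59864269e-01 -1.09072490e-01  1.81370038e-04]
[356 205   8   7  45] dep [ 0.49583124 -0.27167975  0.04480934]
[330 210  21   7  47] dep [ 0.47851769 -0.20424691  0.0537082 ]
[316 215   7   7  41] dep [ 0.46076852 -0.1333441   0.04780651]
plate plane [0.00171141 0.00236973 0.02211872] 1220 [ 0.47641074 -0.20570426  0.02211872]
```

View pics/t5.png

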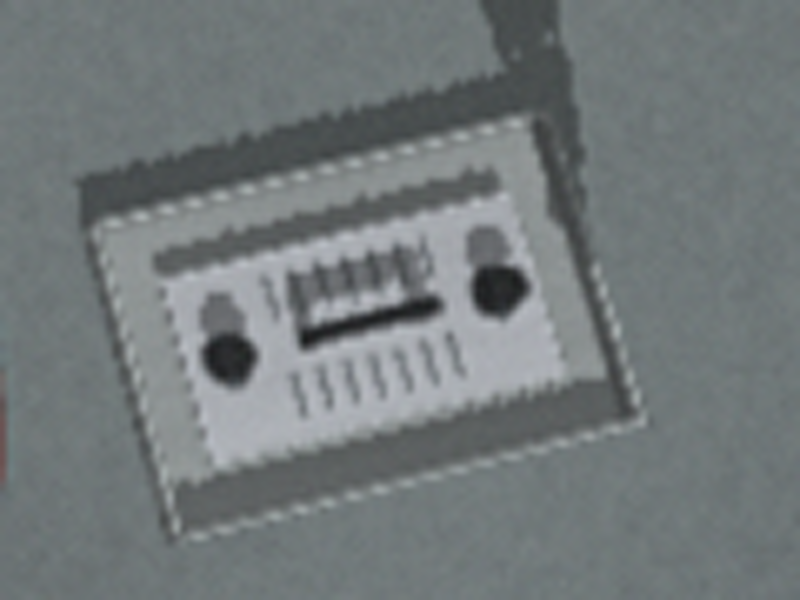

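The cover is flat and centred in the tray, with its origin at about 18 mm, but the right cap reads 3 mm lower than the left. I'll average the depth over the cap centres before deciding.

```bash
python3 - <<'E'
from h import *
def z(d,c):
    u0,v0=c; V,U=np.mgrid[v0-4:v0+5,u0-4:u0+5]
    return world('top',np.c_[U.ravel(),V.ravel()],depth=d[V,U].ravel())[:,2].reshape(9,9)
D=[];
for i in range(10): D.append(robot.capture('top')[1])
d=np.median(D,0)
for c in((360,208),(319,218)):
    print(c);print(np.round(z(d,c)*1000).astype(int)); print('cell sd',np.std([x[c[1],c[0]] for x in D]))
for f,cs in(('top0',((197,185),(240,192))),('top2',((198,185),(240,192)))):
    for c in cs: print(f,c);print(np.round(z(np.load(f+'.npz')['d'],c)*1000).astype(int))
E
```

```text
(360, 208)
[[21 21 22 21 23 23 22 22 23]
 [22 22 26 26 48 47 49 21 22]
 [22 24 27 49 48 49 48 49 22]
 [24 24 47 50 51 48 49 47 48]
 [23 25 48 49 48 47 49 50 48]
 [26 25 45 48 48 50 48 49 22]
 [24 25 25 47 49 49 49 48 20]
 [23 24 24 24 27 22 27 23 21]
 [21 22 23 26 27 24 23 23 22]]
cell sd 0.0027034222
(319, 218)
[[21 20 22 21 24 22 21 22 21]
 [21 23 22 26 25 48 49 22 22]
 [22 21 25 47 50 50 49 49 22]
 [21 25 26 49 49 49 49 49 49]
 [19 25 44 48 49 49 49 49 48]
 [20 26 43 50 48 50 49 48 49]
 [23 25 22 48 49 47 49 47 24]
 [22 24 25 26 46 48 48 23 23]
 [21 21 25 24 23 24 27 21 22]]
cell sd 0.002358728
top0 (197, 185)
[[  91   92   93   91   89   92   90   96   91]
 [  91   94   97  107  110  108   94   92   90]
 [  87   92  111  114  106  108  110   96   93]
 [  94  109  109  106  106  109  109  107   95]
 [  90  111  109  109  110  109  110  107   93]
 [  93 1259  109  110  108  108  106  103   93]
 [  91   95  109  108  108  107  106   95   94]
 [  93   90   94  111  108  105   92   97   91]
 [  98   92   89   92   95   93   93   93   90]]
top0 (240, 192)
[[ 93  89  91  90  95  92  90 
[... 519 characters left out ...]
  93   93]
 [ 118  117  121  119  117  117   94   96   91]
 [ 121  120  118  118  119  117   95   96   93]
 [ 117  119  119  120  118  118   95   91   87]
 [  95 1259  116  115   97   93   94   91   92]
 [  91   93   95   95   93   96   92   90   92]]
top2 (240, 192)
[[  93   90   93   91   95   92   97   97   91]
 [  91   90   92  118  117  117   94   92   91]
 [  89   92  122  117  119  118  116   92   89]
 [  92  114  119  115  120  118  120  118   91]
 [  91  119  121  119  121  118  116  120   95]
 [  89  116  118  118  121  117  119  119   91]
 [  90   98  119  115  119  118  118   90   96]
 [  94   94   96  118  119  120   93   97   95]
 [  89   94   95   97   90 1259   94   97   92]]
```

Averaged over ten frames, both caps sit about 26.5–27 mm above the plate top. That makes both pins about 9.7 mm up; the low reading was noise. I'm handing in.

```bash
python3 - <<'E'
from h import *
st('final'); robot.close_job()
E
```

```text
final t 27.31 p [ 0.3302 -0.3498  0.2499] F [0.1 0.4 0.2] w 0.0852
the job is handed in; nothing more can be done
```

The job is done and handed in at 27.3 s of the 51 s allowed. I pulled both rivet pins up while the cover was still seated on the module. Then I lifted the cover off by its handle, lowered it onto the tray floor under force guard while still gripping it, let go and moved the arm clear.

**Last checks:**
- **Cover:** it lies flat in the tray, with its origin about 18 mm above the bench (14 mm above the tray floor). It is within about 6 mm of the tray's centre.
- **Pins:** both are about 9.7 mm up, averaged over ten depth frames.
- **Bystanders:** nothing on the bench looked moved in the pictures, and no unexpected contact forces showed up. I did not measure the bystanders' positions afterwards.

**Checks that disagreed:**
- **Grip width:** when I closed on the rivets, the grip read 18 mm instead of the cap's 22 mm, so the fingers probably held the neck under the cap. The pins still slid up with a steady pull of about 6 N.
- **Right cap height:** one single-frame reading put the right cap 3 mm lower than the left. The averaged frames showed both equal.

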